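# Clear the doorway and shut the craft cabinet

## Task

The little craft cabinet's door has been left open, and one of the three white jars stands in the door's way. Lift that jar over to the empty tin lid and set it down gently, upright and flat inside its rim, then swing the door shut without slamming it, pressing until it snaps fully home on its catch. Leave the other two jars, the amber bottle and the spool where they stand.

Things in the scene. Friction and masses are not known exactly. Their poses are not given: they have to be found in the camera images.
- cabinet: Plywood table-top cabinet, fixed, 180 mm wide, 160 mm deep, 150 mm high. Origin: middle of the front plane, at table height; its -x axis points out of the front, +y to the hinge side, z up; the cabinet fills x 0 to 160 mm.
- door (a joint): Opening angle of the cabinet's plywood door: 0 rad = fully home, grows as it opens out to the cabinet's -x side, at most 2.0. Upright hinge on the cabinet's +y side; stays where it is left. A sprung ball catch under the roof resists from about 0.12 rad on; pushed past 0.05 rad the door snaps to 0 and is held. That takes about 6 N, 120 mm from the hinge.
- door_hinge (a point): Point on the hinge line, on the door's inner face, 75 mm above the table. Its frame turns with the door: -y runs from the hinge to the free edge (170 mm), -x is the outward normal. The panel is 15 mm thick (x 0 to -15 mm), from 4 to 146 mm above the table. A steel catch tongue stands 28 mm off the inner face, 140 mm from the hinge, 122 mm above the table.
- door_knob (a point): Front of the door's wooden knob (22 mm across): it stands 22 mm off the outer face, 145 mm from the hinge, 50 mm above the table.
- door_edge (a point): Top corner of the door's free edge on the outer face, 146 mm above the table.
- tin_lid: Shallow round steel tin lid lying open side up, fixed: 150 mm across, rim 12 mm high, floor 3 mm thick, about 138 mm clear inside. Origin: centre of its underside, on the table.
- jar_squat: Squat white jar with a slightly wider lid, 62 mm across, 52 mm high. Origin: centre of its underside, z up.
- jar_mid: Middle-sized white jar, 54 mm across, 68 mm high, lid 50 mm across and 18 mm high. Origin: centre of its underside, z up.
- jar_tall: Slim tall white jar, 45 mm across, 84 mm high. Origin: centre of its underside, z up.
- bottle: Amber glass bottle with black cap, 36 mm across, 140 mm high, standing near the cabinet; leave it alone. Origin: centre of its underside.
- spool: Cork spool, 48 mm across, 52 mm high, standing on the cabinet's roof; leave it alone. Origin: centre of its underside.
Things that resemble listed ones, but are neither listed nor needed, are in the scene too. Of the things like the tin_lid, leave any that is brown; of the rest the smaller one is meant.

How it is judged:
On the way, in this order (a step that is already met when the one before it is completed fails the run):
1. the jar that stood in the door's way stands released in the tin lid, the door still open (value of joint door above 0.3 rad and ((horizontal distance between jar_squat and tin_lid below 0.052 m and height (world z) of jar_squat below 0.009 m and angle between jar_squat's own z axis and vertical below 0.1 rad and linear speed of jar_squat below 0.02 m/s and distance of each of jar_mid, jar_tall from where it was at the start of the episode below 0.02 m and contact force between the fingers and jar_squat below 0.1 N) or (horizontal distance between jar_mid and tin_lid below 0.052 m and height (world z) of jar_mid below 0.009 m and angle between jar_mid's own z axis and vertical below 0.1 rad and linear speed of jar_mid below 0.02 m/s and distance of each of jar_squat, jar_tall from where it was at the start of the episode below 0.02 m and contact force between the fingers and jar_mid below 0.1 N) or (horizontal distance between jar_tall and tin_lid below 0.052 m and height (world z) of jar_tall below 0.009 m and angle between jar_tall's own z axis and vertical below 0.1 rad and linear speed of jar_tall below 0.02 m/s and distance of each of jar_squat, jar_mid from where it was at the start of the episode below 0.02 m and contact force between the fingers and jar_tall below 0.1 N))), for 0.2 s.
2. the door is fully home on its catch (value of joint door below 0.03 rad), for 0.3 s.
At the end, for the whole second after the job is handed in: The door is home on its catch (angle below 0.03 rad); the jar that was in its way stands at rest and upright (within 0.1 rad) flat on the floor of the tin lid, its centre within 52 mm of the lid's; the other two jars stand upright within 20 mm of where they started (value of joint door below 0.03 rad and ((horizontal distance between jar_squat and tin_lid below 0.052 m and height (world z) of jar_squat below 0.009 m and angle between jar_squat's own z axis and vertical below 0.1 rad and linear speed of jar_squat below 0.02 m/s and distance of each of jar_mid, jar_tall from where it was at the start of the episode below 0.02 m) or (horizontal distance between jar_mid and tin_lid below 0.052 m and height (world z) of jar_mid below 0.009 m and angle between jar_mid's own z axis and vertical below 0.1 rad and linear speed of jar_mid below 0.02 m/s and distance of each of jar_squat, jar_tall from where it was at the start of the episode below 0.02 m) or (horizontal distance between jar_tall and tin_lid below 0.052 m and height (world z) of jar_tall below 0.009 m and angle between jar_tall's own z axis and vertical below 0.1 rad and linear speed of jar_tall below 0.02 m/s and distance of each of jar_squat, jar_mid from where it was at the start of the episode below 0.02 m)) and angle between each of jar_squat, jar_mid, jar_tall's own z axis and vertical below 0.15 rad); the robot touches nothing.
It fails at once if the bottle or the spool is shifted more than 30 mm or tipped over (distance of any of bottle, spool from where it was at the start of the episode above 0.03 m or angle between any of bottle, spool's own z axis and vertical above 0.4 rad).
It fails at once if the door is slammed: it swings faster than 3 rad/s before it reaches the catch (value of joint door above 0.15 rad and velocity of joint door below -3 rad/s).
It fails at once if a jar is let fall from more than about 25 mm (it falls free of the fingers at over 0.6 m/s) ((height (world z) of jar_squat above 0.008 m and linear speed of jar_squat above 0.6 m/s and contact force between the fingers and jar_squat below 0.05 N) or (height (world z) of jar_mid above 0.008 m and linear speed of jar_mid above 0.6 m/s and contact force between the fingers and jar_mid below 0.05 N) or (height (world z) of jar_tall above 0.008 m and linear speed of jar_tall above 0.6 m/s and contact force between the fingers and jar_tall below 0.05 N)).
It also fails if it takes over 56 s, if anything falls off the work surface, if the arm or the gripper's body presses on something with over 40 N, if the wrist force passes 120 N, or if a joint passes its speed limit or range.

## Robot

A 6-joint arm with a two-finger parallel gripper is mounted at the origin on the work surface. World frame = base frame: x ahead of the robot, y to its left, z up, the work surface at z = 0. Lengths are in m, angles in rad, forces in N, time in s.
With the tool pointing down it reaches from about 0.275 to 1 m from the base axis. Payload 8.4 kg.
Tool frame: the origin (TCP) lies on the centre line of the jaws, within the pads' length; the fingertips stand 17 mm ahead of it and the grasp point (between the pads) lies 2 mm behind it (bot.tcp_to_tips is the z of the fingertips in the tool frame, in m); z points along the fingers, y is the line along which they close (so a half turn about z gives the same grasp; the last joint's range is limited). The gripper opens to 85 mm and grips with 20 to 120 N. Pads are 22 mm wide; open, the fingers measure 114 mm over their backs; the gripper's body (76 mm by 85 mm) begins 54 mm behind the grasp point. The pads swing forward as they close: fully open they stand 13 mm farther back than shut.
Start: joints at [1.32, 0.353, 1.633, -0, 1.155, -0.002], TCP at [0.154, 0.606, 0.248] pointing down, gripper open.
Joint ranges: [-2.63, 2.63], [-0.92, 2.1], [0.06, 2.66], [-1.3, 4.44], [0, 2.69], [-3.02, 3.02]. Speed limits (rad/s): [2.22, 2.22, 2.79, 3.14, 3.14, 3.14].

## Interface

Orientations are given as a unit quaternion [x, y, z, w].
In Python, from workcell import bot, hand, kinematics, get_obs, vision, hand_in gives the robot as it stands. The module is installed in compiled form; this text tells all that it offers. Calls block until the motion is done:
- bot.reach(position, orientation): joint-space move of the TCP to a pose.
- bot.servo_line(position, ori=None, velocity=0.15): straight line of the TCP; ori=None keeps the orientation; velocity is the mean speed in m/s.
- bot.goto_joints(angles): joint-space move.
- hand.move_gripper(opening, strength=None): finger opening in m; strength is the grip in N (None keeps the last); returns when the fingers have stopped.
- bot.dwell(seconds).
- kinematics.solve_ik(position, orientation): joint angles nearest the present ones, or None.
- get_obs(): the state.
- vision.read_camera(name): name is "scene" or "top"; returns a dict with "frame" (480x640x3 uint8, red, green, blue), "intrinsics" (3x3 intrinsics, pixels), "view" (4x4, takes a point from world to camera coordinates). Camera axes: x right, y down, z forward; pixel columns grow to the right and rows downward; lengths in m; the calibration is good to about 2 mm. A picture is of the moment at which its call begins. There is no depth.
A pose or a line that the arm cannot do raises bot.IKError and nothing moves.
- hand_in(): hands the job in; it is judged then, once.
The state is a dict: "time_s": time; "joint_pos": joint angles; "joint_vel": joint speeds; "joint_efforts": joint torques, N m; "position": TCP position; "orientation": TCP orientation; "wrist_force": force on the tool from outside, world axes, zero at the start; "ft_torque": the same for the moment, N m; "gripper_width": finger opening in m; "grip_force": force on a finger pad.
Only numpy, scipy, OpenCV 4.12 (cv2) and the standard library are available. Lean on these libraries where they do the work, as an engineer would, in place of code of your own. Each camera call takes 0.05 s, during which the arm holds its last target. There are 200 camera calls.

## Working session

There is one attempt and no reset: what is moved stays moved. The work goes in short steps, each a Python script; the robot and the scene stay as the last script left them, time stands still between calls to the robot, and variables do not carry over. Pictures are saved under pics/ and viewed, at most 10 in all, crops included, and the job is handed in when it is done.

```bash
mkdir -p pics; python3 - <<'E'
from workcell import *
import cv2,numpy as np,pickle
d={}
for n in("scene","top"):
    c=vision.read_camera(n);d[n]=c
    cv2.imwrite(f"pics/{n}0.png",c["frame"][:,:,::-1])
    V=np.array(c["view"]);print(n,c["intrinsics"],V, -V[:3,:3].T@V[:3,3])
pickle.dump({k:{kk:np.array(vv) for kk,vv in v.items()} for k,v in d.items()},open("cam.pkl","wb"))
o=get_obs();print(o["position"],o["orientation"],o["time_s"])
E
```

```text
scene [[518.55073191   0.         324.8564225 ]
 [  0.         518.55073191 232.81484887]
 [  0.           0.           1.        ]] [[ 0.79445943  0.60727117  0.00747867 -0.42722714]
 [ 0.41027944 -0.52758523 -0.74385792 -0.12725879]
 [-0.44777783  0.59403328 -0.66829594  1.69804015]
 [ 0.          0.          0.          1.        ]] [ 1.15197104 -0.8163895   1.04332598]
top [[572.20021862   0.         311.89965858]
 [  0.         572.20021862 248.56262304]
 [  0.           0.           1.        ]] [[ 0.0152809  -0.99984263  0.00901184 -0.03465766]
 [-0.99829409 -0.01576394 -0.05621749  0.53890271]
 [ 0.0563507  -0.00813742 -0.99837787  1.42114701]
 [ 0.          0.          0.          1.        ]] [ 0.45843036 -0.01459251  1.44944982]
[0.15381577 0.60535034 0.24761373] [ 1.24088865e-01  9.92270899e-01 -6.40901041e-04 -7.31004902e-05] 0.1
```

View pics/scene0.png

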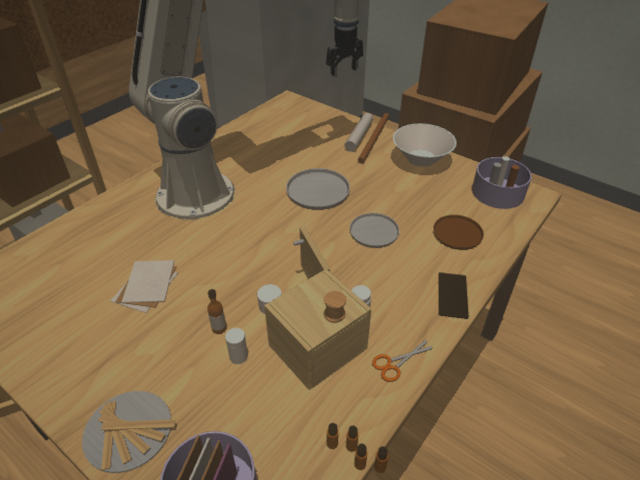

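View pics/top0.png

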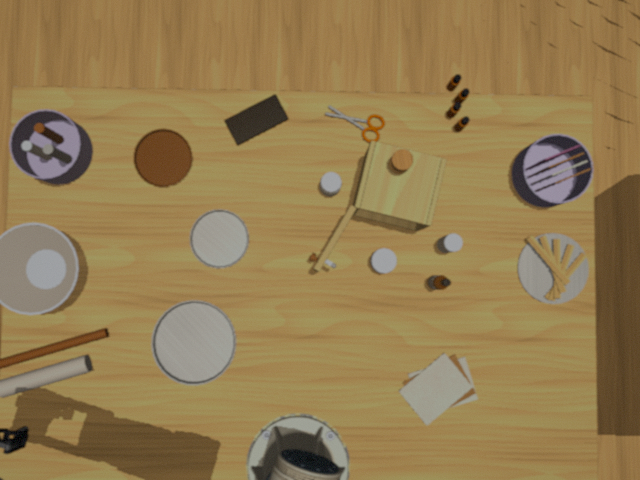

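The scene view shows the cabinet with its door open towards the robot. In the top view the hinge is near (353,208) and the free edge near (318,268). The jars are at (331,184), (384,261) and (452,243), the bottle at (440,283), and the smaller grey lid at (219,239). The jar at (384,261) looks like the one in the way. I'll enlarge that area.

```bash
python3 - <<'E'
import cv2
t=cv2.imread("pics/top0.png");s=cv2.imread("pics/scene0.png")
cv2.imwrite("pics/topc.png",cv2.resize(t[130:300,180:475],(796,459),interpolation=cv2.INTER_CUBIC)) # 2.7x
cv2.imwrite("pics/scenec.png",cv2.resize(s[200:390,190:440],(750,570),interpolation=cv2.INTER_CUBIC)) # 3x
E
```

```text
(no output)
```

View pics/topc.png

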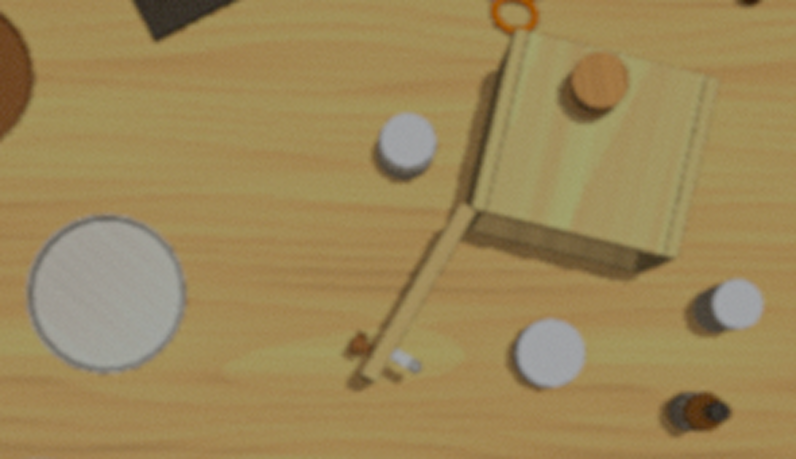

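View pics/scenec.png

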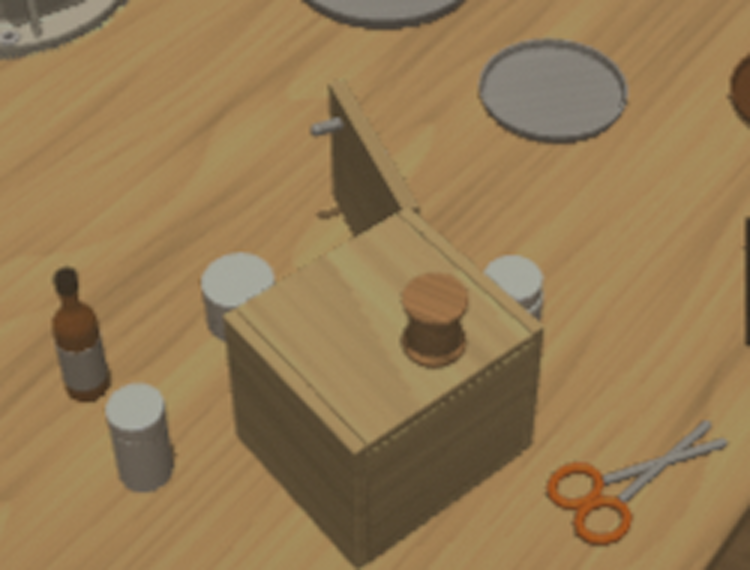

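Enlarged (crop scale 2.7), these are the centres and corners I read:
- **Squat jar top:** (550,353), standing in the door's swing.
- **Mid jar:** (408,143).
- **Tall jar:** (738,304).
- **Lid centre:** (107,293).
- **Cabinet roof corners:** (473,207), (672,258), (716,80), (515,30).
- **Door top free end:** about (358,373) to (375,382).

```bash
cat >geo.py <<'E'
import numpy as np,pickle
C=pickle.load(open("cam.pkl","rb"))
def px2w(cam,u,v,z):
    c=C[cam];R=c["view"][:3,:3];t=c["view"][:3,3];o=-R.T@t
    d=R.T@np.linalg.inv(c["intrinsics"])@[u,v,1]
    return o+d*(z-o[2])/d[2]
def w2px(cam,p):
    c=C[cam];q=c["intrinsics"]@(c["view"][:3,:3]@np.array(p)+c["view"][:3,3]);return q[:2]/q[2]
E
python3 - <<'E'
from geo import *
np.set_printoptions(precision=4,suppress=True)
T=lambda u,v,z:px2w("top",180+u/2.698,130+v/2.7,z)
S=lambda u,v,z:px2w("scene",190+u/3,200+v/3,z)
P={}
for n,u,v,z in[("squat",550,353,.052),("mid",408,143,.068),("tall",738,304,.084),("lid",107,293,.012),("FL",473,207,.15),("FR",672,258,.15),("BR",716,80,.15),("BL",515,30,.15),("edge_out",358,373,.146),("edge_in",375,382,.146),("hin",480,210,.146),("hout",461,204,.146),("botcap",716,410,.14)]:
    P[n]=T(u,v,z);print(n,P[n], "scene crop",(w2px("scene",P[n])-[190,200])*3)
print("squat r",np.linalg.norm(T(515,353,.052)-T(585,353,.052)),"lid d",np.linalg.norm(T(29,293,.012)-T(186,293,.012)))
print("scene squat",S(239,281,.052),"lid",S(553,90,.012),"FR",S(228,318,.15),"BL",S(541,326,.15),"BR",S(360,450,.15),"edge",S(331,80,.146))
a=P["FR"]-P["FL"];print("width",np.linalg.norm(a),"depth",np.linalg.norm(P["BL"]-P["FL"]),np.linalg.norm(P["BR"]-P["FR"]))
xa=P["BL"]+P["BR"]-P["FL"]-P["FR"];print("x axis ang",np.degrees(np.arctan2(xa[1],xa[0])),"front ang+90",np.degrees(np.arctan2(-a[1],-a[0])))
E
```

```text
squat [ 0.5103 -0.2024  0.052 ] scene crop [233.6944 276.1982]
mid [ 0.6971 -0.0704  0.068 ] scene crop [505.5689 272.5413]
tall [ 0.5552 -0.365   0.084 ] scene crop [130.6491 403.3525]
lid [0.5612 0.206  0.012 ] scene crop [547.9044  83.8509]
FL [ 0.6292 -0.1229  0.15  ] scene crop [403.4953 203.8102]
FR [ 0.5886 -0.292   0.15  ] scene crop [222.5965 308.4688]
BR [ 0.7414 -0.329   0.15  ] scene crop [351.0114 445.6952]
BL [ 0.7815 -0.1571  0.15  ] scene crop [538.4873 320.3761]
edge_out [ 0.4874 -0.0277  0.146 ] scene crop [341.0477  74.1911]
edge_in [ 0.48   -0.0422  0.146 ] scene crop [324.0702  79.3656]
hin [ 0.6273 -0.1293  0.146 ] scene crop [396.7314 210.7263]
hout [ 0.6322 -0.113   0.146 ] scene crop [413.83   201.8945]
botcap [ 0.4608 -0.332   0.14  ] scene crop [ 65.5813 270.5229]
squat r 0.06353780078051999 lid d 0.14614806021569657
scene squat [ 0.5174 -0.2037  0.052 ] lid [0.5704 0.2014 0.012 ] FR [ 0.598  -0.2964  0.15  ] BL [ 0.786  -0.1605  0.15  ] BR [ 0.7485 -0.328   0.15  ] edge [ 0.4853 -0.0391  0.146 ]
width 0.17385646642951458 depth 0.1560859844319502 0.15722281833317803
x axis ang -13.130406595332131 front ang+90 76.49032239789581
```

```bash
cat >k.py <<'E'
from workcell import *
import numpy as np
Q0=[0.1240889,0.9922709,0,0]
def st(m=""):
    o=get_obs();print(m,"t%.1f"%o["time_s"],np.round(o["position"],4),"F",np.round(o["wrist_force"],1),"w%.4f g%.1f"%(o["gripper_width"],o["grip_force"]),flush=True);return o
E
python3 - <<'E'
from k import *
import cv2
j=np.array([.514,-.203])
bot.reach([*j,.24],Q0); st("above")
bot.servo_line([*j,.04],velocity=.15); st("down")
hand.move_gripper(0.0,40); st("grip")
bot.servo_line([*j,.25],velocity=.15); st("lift")
bot.dwell(.2); st()
cv2.imwrite("pics/lift.png",vision.read_camera("scene")["frame"][100:400,150:550,::-1])
E
```

```text
above t3.2 [ 0.5143 -0.2024  0.24  ] F [-0.3  0.4 -0.1] w0.0852 g0.0
down t4.7 [ 0.5145 -0.2032  0.0408] F [-0.1  0.1 -0.4] w0.0853 g0.0
grip t5.1 [ 0.5144 -0.2032  0.0411] F [-2.4  1.2  8.3] w0.0606 g41.6
lift t6.6 [ 0.5135 -0.2028  0.2491] F [-0.6  0.4 -0.4] w0.0607 g43.4
 t6.8 [ 0.5138 -0.2029  0.2494] F [ 0.5  0.4 -0.6] w0.0606 g43.4
```

View pics/lift.png

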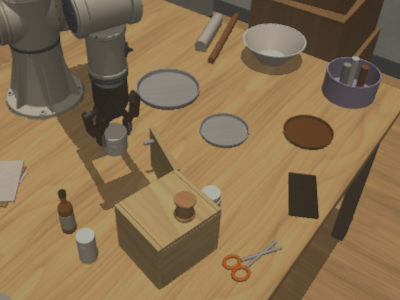

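The picture shows the squat jar held upright at about (115,140) in the crop, clear of the table, with the door and the other jars undisturbed. Next I'll place it.

```bash
python3 - <<'E'
from k import *
import cv2
L=np.array([.566,.204])
bot.servo_line([*L,.25],velocity=.2)
bot.servo_line([*L,.055],velocity=.12); o=st("low"); f0=o["wrist_force"][2]
z=.055
while z>.038:
    z-=.0015; bot.servo_line([*L,z],velocity=.03)
    o=get_obs()
    if abs(o["wrist_force"][2]-f0)>3: break
st("touch z=%.4f"%z)
hand.move_gripper(.085); bot.dwell(.2); st("rel")
bot.servo_line([*L,.2],velocity=.15); bot.dwell(.3); st("up")
cs={n:vision.read_camera(n)["frame"] for n in("top","scene")}
a=cv2.resize(cs["top"][130:300,180:475],(590,340)); b=cs["scene"][150:400,200:500]
cv2.imwrite("pics/placed.png",np.vstack([a,np.pad(cv2.resize(b,(300,250)),((0,0),(0,290),(0,0)))])[:,:,::-1])
E
```

```text
low t10.8 [0.5664 0.2042 0.0557] F [ 0.3  0.2 -0.7] w0.0609 g43.4
touch z=0.0430 t12.8 [0.5661 0.204  0.0442] F [-5.  -1.1 11.9] w0.0608 g44.5
rel t13.4 [0.5659 0.204  0.0429] F [0.1 0.7 0.3] w0.0848 g0.0
up t14.9 [0.5658 0.2039 0.1994] F [ 0.8  0.  -0.2] w0.0851 g0.0
```

View pics/placed.png

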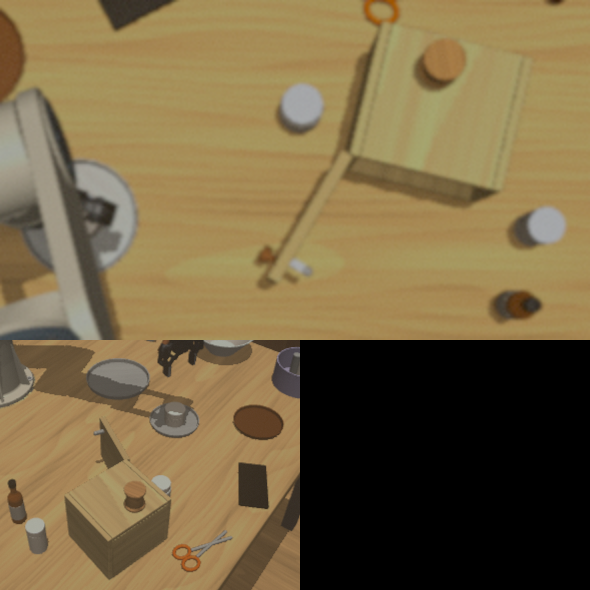

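The jar stands upright at about the middle of the lid, at (175,415) in the lower picture, and nothing else has moved. Before pushing the door I'll check IK along its arc.

```bash
cat >>k.py <<'E'
from scipy.spatial.transform import Rotation as R
H=np.array([.632,-.126]); YAW=np.radians(-13.3); RAD=.125; Z=.127
def pose(th,gap,flip=0):
    # door angle th, gap: TCP distance off the outer face
    e=YAW-np.pi/2-th; d=np.array([np.cos(e),np.sin(e)])
    n=np.array([d[1],-d[0]])  # outward: -x at th=0
    p=H+RAD*d+(.015+gap)*n
    q=(R.from_euler("z",-th+flip*np.pi)*R.from_quat(Q0)).as_quat()
    return [*p,Z],q
E
python3 - <<'E'
from k import *
np.set_printoptions(precision=2,suppress=True)
for f in(0,1,.5,-.5):
    print(f)
    for th in(1.86,1.2,.6,0):
        p,q=pose(th,.011,f);s=kinematics.solve_ik(p,q);print(th,np.round(p,3),None if s is None else np.array(s))
E
```

```text
0
1.86 [ 0.54 -0.04  0.13] [-0.08  0.37  1.92 -0.    0.85  0.46]
1.2 [ 0.51 -0.12  0.13] [-0.23  0.34  1.96 -0.    0.83 -0.35]
0.6 [ 0.52 -0.19  0.13] [-0.35  0.39  1.88 -0.    0.86 -1.08]
0 [ 0.58 -0.24  0.13] [-0.4   0.49  1.73 -0.    0.93 -1.72]
1
1.86 [ 0.54 -0.04  0.13] [-0.08  0.37  1.92 -0.    0.85 -2.68]
1.2 [ 0.51 -0.12  0.13] [-0.23  0.34  1.96 -0.    0.83  2.79]
0.6 [ 0.52 -0.19  0.13] [-0.35  0.39  1.88 -0.    0.86  2.07]
0 [ 0.58 -0.24  0.13] [-0.4   0.49  1.73 -0.    0.93  1.42]
0.5
1.86 [ 0.54 -0.04  0.13] [-0.08  0.37  1.92 -0.    0.85 -1.11]
1.2 [ 0.51 -0.12  0.13] [-0.23  0.34  1.96 -0.    0.83 -1.92]
0.6 [ 0.52 -0.19  0.13] [-0.35  0.39  1.88 -0.    0.86 -2.65]
0 [ 0.58 -0.24  0.13] [-0.4   0.49  1.73 -0.    0.93  2.99]
-0.5
1.86 [ 0.54 -0.04  0.13] [-0.08  0.37  1.92 -0.    0.85  2.03]
1.2 [ 0.51 -0.12  0.13] [-0.23  0.34  1.96 -0.    0.83  1.22]
0.6 [ 0.52 -0.19  0.13] [-0.35  0.39  1.88 -0.    0.86  0.5 ]
0 [ 0.58 -0.24  0.13] [-0.4   0.49  1.73 -0.    0.93 -0.15]
```

```bash
python3 - <<'E'
from k import *
import cv2
hand.move_gripper(0.0,40)
p,q=pose(1.86,.045); bot.reach([p[0],p[1],.25],q); bot.servo_line(p,velocity=.15); st("beside")
for th in np.arange(1.86,.19,-.15):
    p,q=pose(th,.011); bot.servo_line(p,q,velocity=.1); o=get_obs()
    if np.linalg.norm(o["wrist_force"])>35: st("STOP"); raise SystemExit
st("near home")
th=.2
while th>-.06:
    th-=.02; p,q=pose(th,.011); bot.servo_line(p,q,velocity=.04)
    o=st("th%.2f"%th)
    if np.linalg.norm(o["wrist_force"])>28: break
cs={n:vision.read_camera(n)["frame"] for n in("top","scene")}
a=cv2.resize(cs["top"][130:300,280:475],(585,510)); b=cs["scene"][150:400,200:500]
cv2.imwrite("pics/door_a.png",a[:,:,::-1]);cv2.imwrite("pics/door_b.png",cv2.resize(b,(600,500))[:,:,::-1])
E
```

```text
beside t18.1 [ 0.5541 -0.0116  0.1277] F [ 0.1  0.5 -0.1] w0.0002 g0.0
near home t22.3 [ 0.5544 -0.2273  0.1268] F [0.  1.2 0.2] w-0.0001 g0.0
th0.18 t22.6 [ 0.5576 -0.2297  0.1269] F [-0.5 -0.3 -0. ] w0.0004 g0.0
th0.16 t22.8 [ 0.5601 -0.2315  0.127 ] F [-0.3 -0.4  0.3] w0.0002 g0.0
th0.14 t23.1 [ 0.5624 -0.233   0.127 ] F [-0.6 -0.6  0.4] w0.0004 g0.0
th0.12 t23.3 [ 0.5634 -0.2338  0.1268] F [-3.3  2.3  3.3] w-0.0002 g2.4
th0.10 t23.6 [ 0.5643 -0.2346  0.1267] F [-9.3  4.   6.5] w0.0002 g5.1
th0.08 t23.8 [ 0.5681 -0.2366  0.1266] F [-2.3  2.3 -1.1] w0.0000 g1.2
th0.06 t24.1 [ 0.5717 -0.2385  0.1271] F [-1.  -0.2 -0.3] w0.0001 g0.0
th0.04 t24.3 [ 0.5738 -0.2397  0.1272] F [ 0.8 -0.3  0.1] w-0.0002 g0.0
th0.02 t24.6 [ 0.5755 -0.2405  0.1269] F [-0.4  0.6 -0. ] w0.0001 g0.7
th0.00 t24.8 [ 0.5757 -0.2408  0.1267] F [-9.3  3.4  6.2] w0.0000 g5.1
th-0.02 t25.1 [ 0.5757 -0.2411  0.1265] F [-19.5   6.1  13.6] w-0.0002 g10.0
th-0.04 t25.3 [ 0.5757 -0.2414  0.1263] F [-28.9   9.2  20.4] w0.0000 g14.9
```

The force rose to about 11 N, dropped as the catch snapped, and then climbed against a hard stop with the TCP no longer moving. That means the door is home. I'll back off and check.

```bash
python3 - <<'E'
from k import *
import cv2
p,q=pose(0,.06); bot.servo_line(p,q,velocity=.08)
bot.servo_line([p[0],p[1],.26],velocity=.15)
bot.reach([.3,.35,.35],Q0); bot.dwell(.4); st("clear")
cs={n:vision.read_camera(n)["frame"] for n in("top","scene")}
a=cv2.resize(cs["top"][130:300,180:475],(590,340)); b=cs["scene"][150:400,200:500]
cv2.imwrite("pics/end.png",np.vstack([a,np.pad(b,((0,0),(0,290),(0,0)))])[:,:,::-1])
E
```

```text
clear t29.9 [0.3001 0.3499 0.35  ] F [0.3 0.6 0.9] w0.0001 g0.0
```

View pics/end.png

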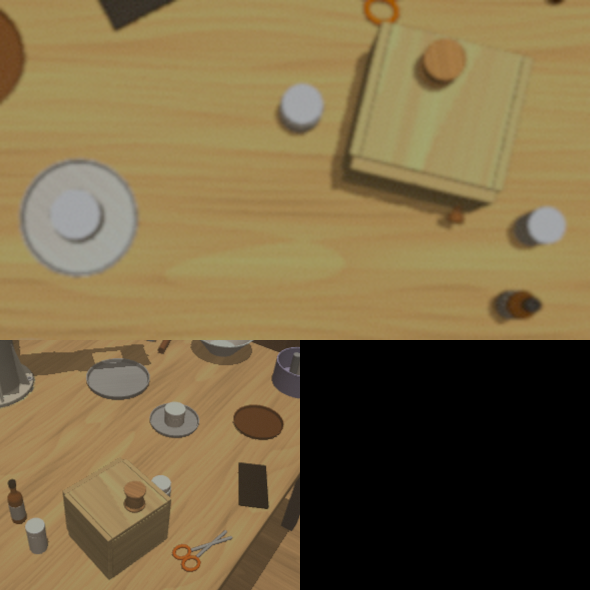

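The door is flush with the cabinet front, the jar is centred in the lid at (77,214), and everything else is where it stood. Handing in.

```bash
python3 -c "
from workcell import hand_in
print(hand_in())"
```

```text
the job is handed in; nothing more can be done
None
```

The squat jar now stands upright in the tin lid and the door is shut on its catch; the other jars, bottle and spool look unmoved in the final pictures, and I handed the job in at about 30 s without getting a verdict back.

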